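# Set the copy stand's phone carriage to the mark and clamp it

### The arm

A 6-joint arm with a two-finger parallel gripper is mounted at the origin on a cart in front of the work surface, level with it; the furniture and walls round the work are solid. World frame = base frame: x ahead of the robot, y to its left, z up, the work surface at z = 0. Lengths are in m, angles in rad, forces in N, time in s.
With the tool pointing down it reaches from about 0.425 to 0.95 m from the base axis. Payload 3.5 kg.
Tool frame: the origin (TCP) lies between the finger pads; the fingertips stand 22 mm ahead of it and the grasp point (between the pads) lies 3 mm ahead of it (ctrl.nose_length is the z of the fingertips in the tool frame, in m); z points along the fingers, y is the line along which they close (so a half turn about z gives the same grasp; the last joint's range is limited). The gripper opens to 85 mm and grips with 20 to 120 N. Pads are 22 mm wide; open, the fingers measure 114 mm over their backs; the gripper's body (76 mm by 85 mm) begins 54 mm behind the grasp point. The pads swing forward as they close: fully open they stand 13 mm farther back than shut.
Start: joints at [-1.34, 0.286, 1.577, -0, 1.279, -0.15], TCP at [0.251, -0.627, 0.253] pointing down, gripper open.
Joint ranges: [-2.77, 2.77], [-0.9, 2.22], [0.21, 2.48], [-1.53, 4.67], [0.24, 2.81], [-2.84, 2.84]. Speed limits (rad/s): [2.79, 2.79, 3.14, 3.14, 3.14, 3.14].

### API

Orientations are given as a unit quaternion [x, y, z, w].
In Python, from plant import ctrl gives the robot as it stands. The module is installed in compiled form; this text tells all that it offers.
- The arm moves only by the tool send_rows, never from a script. Its argument "rows" is text: rows parted by semicolons, each of 7 numbers parted by spaces: the turn, a rotation vector about the tool's x, y, z in parts of the range, where 1.0 means 360 degrees, then the shift along the tool's x, y, z in fractions of the full range, 1 being 800 mm, then the opening, from -1 (shut) to 1 (fully open). A call has 1 to 8 rows; each row is the pose to reach, as a shift and turn from the pose commanded when the call began, along the tool's axes at that moment; what a row does not reach only later rows make up. A row lasts 1/8 s, in which the tool goes at most 62.5 mm and 10.7 degrees, less where a joint would pass 70% of its speed; a pose out of reach is approached as far as the arm can. Shift and turn numbers lie between -1 and 1, and a call with a number outside is refused. A call with a gripper value outside its range is refused whole. The fingers move at their own pace and stop on an object; "grip_force" is the grip in N (left out, the last holds). Time passes only in rows, so rows that repeat a pose let the fingers close. It gives the time, the measured TCP pose, the force, the opening and the grip force at its end, in the units of the state.
- ctrl.get_state(): the state, without advancing time (a new reading comes with each control period).
- ctrl.read_camera(name): name is "side" or "top"; returns a dict with "color" (400x640x3 uint8, red, green, blue), "fx", "fy", "cx", "cy" (pixels), "extrinsics" (4x4, takes a point from world to camera coordinates). Camera axes: x right, y down, z forward; pixel columns grow to the right and rows downward; lengths in m; the calibration is good to about 2 mm. A picture is of the moment at which its call begins. There is no depth.
- ctrl.sign_off(): hands the job in; it is judged then, once.
Trained networks look in a picture, given as the dict that the camera call returned (one of the last four; its "shot" number tells which), for a name from the list of things; names that differ only in an ending like _2 or _b are one class to them, and where a whole thing is asked for, a point or a joint stands for the part that bears it (a point fixed in the world has none). Each returns a list of dicts, best first, with "p" (0 to 1); they miss things now and then, are a little off and sometimes report something else, mostly with a low value. They report only what shows in the picture. A call takes as long as a camera call.
- ctrl.look_for(picture, target): "position" ([x, y, z] in m, in the coordinates of the camera as it stood for that picture, good to about 4 mm: the middle of the surface that is visible of it).
The state is a dict: "time": time; "qpos": joint angles; "dq": joint speeds; "joint_efforts": joint torques, N m; "eef_pos": TCP position; "tcp_rot": TCP orientation; "contact_force": force on the tool from outside, world axes, zero at the start; "wrist_torque": the same for the moment, N m; "opening": opening from 0.0 (shut) to 1.0 (fully open); "finger_force": force on a finger pad.
Only numpy, scipy, OpenCV 4.12 (cv2) and the standard library are available. Lean on these libraries where they do the work, as an engineer would, in place of code of your own. Each camera call takes 0.05 s, during which the arm holds its last target. There are 200 camera calls.

### The job

On the copy stand, take the phone carriage by its clamp lever and, with the lever still open, raise the carriage until its index is level with the nose of the rider on the rule; pause there a moment. Hold it at that height (unclamped it slides down by its own weight, and it must not drop) while you swing the cam lever fully shut, and finish still gripping the lever with the carriage clamped level with the mark. The phone stays in its cradle; leave the other things lying about where they are.

Things in the scene. Friction and masses are not known exactly. Their poses are not given: they have to be found in the camera images.
- stand: copy stand, fixed. Grey base plate 200 x 300 x 12 mm; origin under the plate's centre, z up. An upright 20 mm square aluminium column, top at 338 mm, stands at x +50, y +85 mm of the origin; a steel rule 18 mm wide stands parallel to it, centred 36 mm farther to +y. A rest collar on the column carries the carriage at its lowest.
- carriage: black clamp block 56 mm high, 48 mm wide, sliding up and down the column (travel 195 mm, starts at the bottom). Origin on the column axis at the block's underside, axes as the stand's. 0.4 to 0.6 kg with the phone lying flat in the cradle on its arm, 74 to 226 mm from the column towards -y. Unclamped it slides down when let go. The cam lever is on its -x side.
- carriage_index (a point): tip of the small aluminium index on the +y side of the carriage, next to the rule, 28 mm above the carriage's underside; the level that is set against the mark. Same height as the middle of the lever.
- marker: dark steel rider on the rule, 12 mm high with a screw on its front and a pointed nose towards the column; origin at the tip of the nose, the mark height. Fixed; 60 to 150 mm above the index at the start. Axes parallel to the stand's.
- lever (a joint): swing of the cam lever about its upright pin, rad. 0: open, pointing along the stand's -x turned 20 degrees to -y; grows as the lever swings level over -x towards +y (clockwise from above) to the end stop at 1.40. Starts at 0 to 0.2. From about 0.65 the cam grips the column more and more, highest at 1.28; shut beyond 1.25. Needs under 15 N at the grip.
- lever_pivot (a point): on the axis of the lever's pin at the lever's mid height, 24 mm in front (-x) of the column axis.
- lever_grip (a point): middle of the lever's black grip, 92 mm from the pin. The grip is a bar 13 mm thick, 26 mm high (13 mm above and below this point), running 44 to 123 mm from the pin; its flat sides are upright and parallel to the line from pin to grip, so it is pinched across that line from above.
- notebook: tan spiral notebook 148 x 109 x 13 mm lying on the base plate under the phone; leave alone. Origin under its centre.
- pen_cream: cream pen 150 mm long lying along the base plate's front edge; leave alone.
- eraser: eraser 18 x 44 x 12 mm on the desk; leave alone.
- binder_clip2: black binder clip 32 mm wide on the desk; leave alone.
- pen_white: white pen 138 mm long on the desk; leave alone.
- charger: white plug-in charger 42 x 59 x 26 mm at the desk's left edge; leave alone.
- phone: black phone 152 x 75 x 9 mm lying loose in the carriage's cradle, held at its sides by four 12 mm lips; it rides up with the carriage and must stay in the cradle. Origin under its centre.

How it is judged:
By the outcome, as a careful person would: the job done as asked, in the order asked, and still so for the second after the job is handed in, while the arm keeps its last pose, push and grip.
It also fails if it takes over 42 s, if anything falls off the work surface, if the arm or the gripper's body presses on something with over 40 N, if the wrist force passes 120 N, or if a joint passes its speed limit or range.

## Working session

There is one attempt and no reset: what is moved stays moved. The work goes in short steps, Python scripts to look and compute and a tool call to move; the robot and the scene stay as the last step left them, time stands still between calls to the robot, and variables do not carry over. Pictures are saved under pics/ and viewed, at most 10 in all, crops included, and the job is handed in when it is done.

Besides the shell and the picture viewer there is one more tool, called after "Request:" as name(argument=value, ...) on one line, values as JSON. send_rows: Moves the arm, as the interface text tells. Its arguments: {"type":"object","properties":{"rows":{"type":"string"},"grip_force":{"type":"number"}},"required":["rows"]}

```bash
mkdir -p pics; cat > h.py <<'E'
import numpy as np, cv2
from plant import ctrl
def P(c,cam_p):
    E=np.array(c["extrinsics"]); return np.linalg.inv(E)@np.append(cam_p,1)
def proj(c,p):
    q=np.array(c["extrinsics"])@np.append(p,1); return np.array([c["fx"]*q[0]/q[2]+c["cx"],c["fy"]*q[1]/q[2]+c["cy"]])
def ray(c,u,v):
    E=np.linalg.inv(np.array(c["extrinsics"])); d=E[:3,:3]@np.array([(u-c["cx"])/c["fx"],(v-c["cy"])/c["fy"],1]); return E[:3,3],d/np.linalg.norm(d)
def tri(c1,uv1,c2,uv2):
    o1,d1=ray(c1,*uv1);o2,d2=ray(c2,*uv2)
    A=np.stack([d1,-d2],1);s=np.linalg.lstsq(A,o2-o1,rcond=None)[0]
    a,b=o1+s[0]*d1,o2+s[1]*d2
    return (a+b)/2,np.linalg.norm(a-b)
E
python3 - <<'E'
from h import *
np.set_printoptions(precision=4,suppress=True)
s=ctrl.get_state();print({k:s[k] for k in("time","eef_pos","tcp_rot","opening")},ctrl.nose_length)
for n in("side","top"):
    c=ctrl.read_camera(n);cv2.imwrite(f"pics/{n}0.png",c["color"][:,:,::-1])
    E=np.linalg.inv(np.array(c["extrinsics"]));print(n,c["fx"],E[:3,3],E[:3,2])
    for t in("stand","carriage","carriage_index","marker","lever","lever_grip","lever_pivot","phone"):
        try:
            for r in ctrl.look_for(c,t)[:2]: print(t,round(r["p"],2),P(c,r["position"])[:3],proj(c,P(c,r["position"])[:3]))
        except Exception as e: print(t,e)
E
```

```text
{'time': 0.0, 'eef_pos': array([ 0.2508, -0.626 ,  0.2519]), 'tcp_rot': array([ 0.9819,  0.1892, -0.    , -0.0012]), 'opening': 0.9995886770134066} 0.022
side 492.70529958841047 [-0.0708  0.9244  0.6971] [ 0.5038 -0.7423 -0.4418]
stand 0.71 [0.615  0.1059 0.0124] [270.7119 255.1742]
carriage 0.67 [0.598  0.0942 0.1068] [278.4281 222.9135]
carriage_index 0.92 [0.6032 0.0938 0.1051] [276.9189 222.842 ]
lever 0.72 [0.542  0.0797 0.1028] [300.2424 228.7727]
lever_grip 0.83 [0.5445 0.0799 0.1064] [299.3739 227.2196]
lever_pivot 0.7 [0.6142 0.1064 0.0102] [270.8365 256.107 ]
lever_pivot 0.56 [0.5493 0.0789 0.1069] [298.0151 226.2907]
phone 0.9 [ 0.6608 -0.0328  0.1202] [289.4929 193.6492]
phone 0.41 [0.5105 0.0396 0.0206] [319.3196 254.4655]
top 413.6460020266884 [ 0.3924 -0.0174  1.2742] [ 0.1401  0.0185 -0.99  ]
stand 0.42 [0.6654 0.3212 0.0269] [222.1578 170.027 ]
stand 0.36 [ 0.4898 -0.31    0.0058] [427.4616 227.3833]
carriage 0.82 [0.6165 0.079  0.115 ] [297.8738 180.0309]
carriage_index 0.69 [0.6205 0.0777 0.1127] [298.425  178.8219]
marker 0.51 [0.6256 0.1429 0.166 ] [273.1023 173.2695]
marker 0.36 [ 0.665  -0.0491  0.1239] [342.7873 162.6167]
lever 0.16 [ 0.6657 -0.0458  0.1235] [341.6179 162.3902]
lever_grip 0.74 [0.5432 0.0675 0.1179] [301.58   205.3765]
lever_pivot 0.59 [0.5422 0.0704 0.1152] [300.6399 205.8614]
phone 0.64 [ 0.6647 -0.0498  0.1256] [343.061  162.5614]
```

View pics/side0.png

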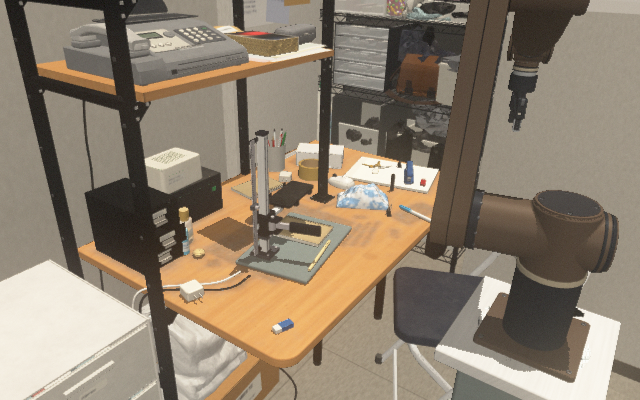

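View pics/top0.png

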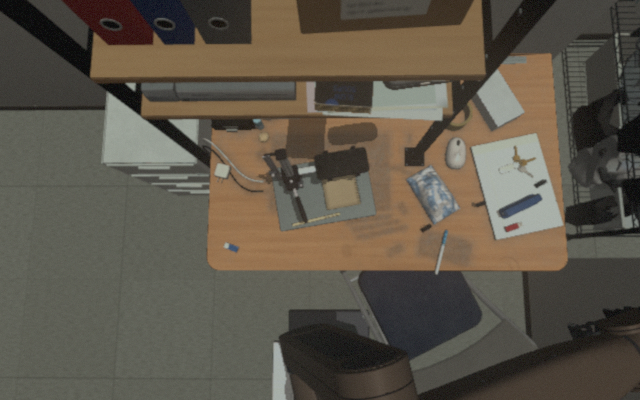

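The side view shows the stand around (255-350, 130-275), with the lever grip near (300,228). In the top view the stand is around (275-375, 150-225). I'll enlarge both.

```bash
python3 - <<'E'
import cv2
a=cv2.imread("pics/side0.png")[120:290,220:370];b=cv2.imread("pics/top0.png")[135:240,255:385]
cv2.imwrite("pics/sc.png",cv2.resize(a,None,fx=3.5,fy=3.5,interpolation=cv2.INTER_CUBIC))
cv2.imwrite("pics/tc.png",cv2.resize(b,None,fx=5,fy=5,interpolation=cv2.INTER_CUBIC))
E
```

```text
(no output)
```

View pics/sc.png

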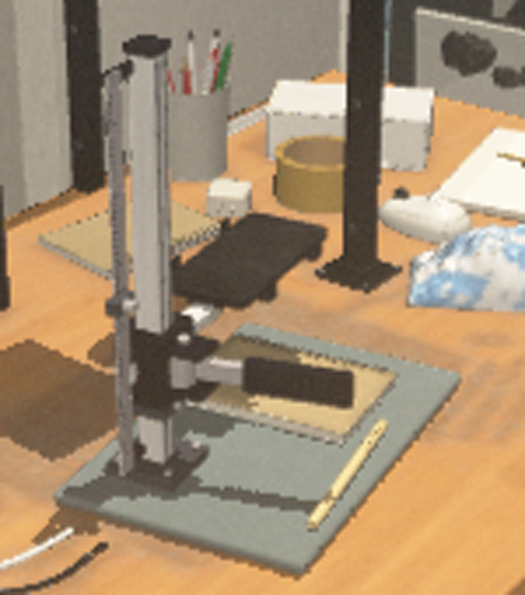

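View pics/tc.png

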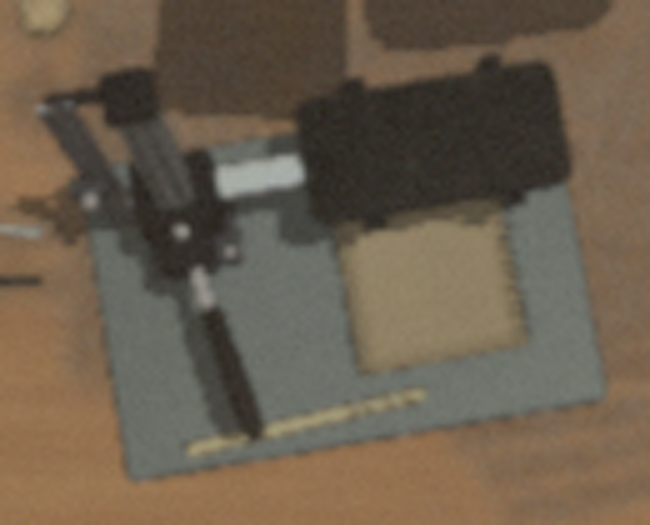

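```bash
cat > fit.py <<'E'
from h import *
from scipy.optimize import least_squares
np.set_printoptions(precision=4,suppress=True)
s=ctrl.read_camera("side");t=ctrl.read_camera("top")
S=lambda x,y:(220+x/3.5,120+y/3.5)
T=lambda x,y:(255+x/5,135+y/5)
def W(p,l): c,n=np.cos(p[2]),np.sin(p[2]); return np.array([p[0]+c*l[0]-n*l[1],p[1]+n*l[0]+c*l[1],l[2]])
def lev(p,r,dz=0): a=np.pi+np.radians(20)-p[4]; return W(p,(.026+r*np.cos(a),.085+r*np.sin(a),p[3]+dz))
# p: x,y,yaw,h(index),lever,marker h
obs=[(s,S(300,561),lambda p:W(p,(-.1,.15,.012))),(s,S(460,374),lambda p:W(p,(-.1,-.15,.012))),(s,S(57,492),lambda p:W(p,(.1,.15,.012))),
(s,S(245,325),lambda p:W(p,(.1,-.15,.012))),(s,S(148,45),lambda p:W(p,(.05,.085,.338))),
(t,T(130,478),lambda p:W(p,(-.1,.15,.012))),(t,T(605,398),lambda p:W(p,(-.1,-.15,.012))),(t,T(131,97),lambda p:W(p,(.05,.085,.338))),
(s,S(353,387),lambda p:lev(p,.123)),(s,S(244,378),lambda p:lev(p,.044)),(t,T(250,437),lambda p:lev(p,.123,.0)),(t,T(212,310),lambda p:lev(p,.044,.013)),
(s,S(123,304),lambda p:W(p,(.04,.121,p[5]))),(t,T(92,200),lambda p:W(p,(.035,.121,p[5])))]
f=lambda p:np.concatenate([proj(c,g(p))-np.array(o) for c,o,g in obs])
if __name__=="__main__":
    r=least_squares(f,[.6,0,.15,.1,.1,.17],loss="soft_l1");p=r.x
    print(p,np.degrees(p[2]),np.degrees(p[4]));print(f(p).reshape(-1,2))
    print("grip",lev(p,.092),"pivot",lev(p,0),"column",W(p,(.05,.085,0)))
    np.save("p.npy",p)
E
python3 fit.py
```

```text
[0.6011 0.0116 0.1718 0.0995 0.1643 0.163 ] 9.845629428855316 9.412255899870939
[[ 0.7167  0.8677]
 [ 0.7741 -1.2642]
 [-1.8147 -0.6653]
 [-0.1074 -2.2097]
 [-0.5124 -1.941 ]
 [-1.5567  0.7664]
 [ 0.094   0.0633]
 [-1.6592 -0.6918]
 [-0.0506  1.2201]
 [-0.1291 -0.8058]
 [ 0.6354 -0.0916]
 [-1.5217 -1.05  ]
 [ 4.3926 -0.3398]
 [ 2.004   2.322 ]]
grip [0.526  0.0677 0.0995] pivot [0.6122 0.0998 0.0995] column [0.6358 0.1039 0.    ]
```

```bash
cat >> h.py <<'E'
from scipy.spatial.transform import Rotation as R
def row(target,yaw,pos=None,rot=None):
    st=ctrl.get_state(); pos=st["eef_pos"] if pos is None else pos
    r=R.from_quat(st["tcp_rot"] if rot is None else rot); d=r.inv().apply(np.array(target)-pos)*1000
    g=R.from_matrix(np.array([[np.cos(yaw),np.sin(yaw),0],[np.sin(yaw),-np.cos(yaw),0],[0,0,-1.]]).T)
    return np.round(np.degrees((r.inv()*g).as_rotvec()),1),np.round(d,1)
E
python3 - <<'E'
from fit import *
p=np.load("p.npy")
for n,uv in(("front edge lower",(300,115)),("upper",(300,78))):
    o,d=ray(t,*uv)
    for z in(.3,.5,.7): print(n,z,o+d*(z-o[2])/d[2])
yaw=p[2]+np.radians(20)-p[4]
g=lev(p,.096);print(g,np.degrees(yaw));print(row([g[0],g[1],.2],yaw))
st=ctrl.get_state();print(st["time"])
E
```

```text
front edge lower 0.3 [0.7431 0.0602 0.3   ]
front edge lower 0.5 [0.6711 0.0442 0.5   ]
front edge lower 0.7 [0.5991 0.0283 0.7   ]
upper 0.3 [0.8388 0.0611 0.3   ]
upper 0.5 [0.7472 0.045  0.5   ]
upper 0.7 [0.6555 0.0289 0.7   ]
[0.5222 0.0663 0.0995] 20.433373528984376
(array([ 0. , -0. ,  1.4]), array([ 509.4, -542.4,   53.3]))
1.1
```

The rows are not in the units I measure in: shifts go in shares of 800 mm and turns go in shares of 360 degrees. I convert before sending: -542.4 mm is -0.678, 509.4 mm is 0.6368, 1.4 degrees is 0.0039.

Request:
send_rows(rows="0 0 0.0039 0.6368 -0.678 0.0663 1;0 0 0.0039 0.6368 -0.678 0.0663 1;0 0 0.0039 0.6368 -0.678 0.0663 1;0 0 0.0039 0.6368 -0.678 0.0663 1;0 0 0.0039 0.6368 -0.678 0.0663 1;0 0 0.0039 0.6368 -0.678 0.0663 1;0 0 0.0039 0.6368 -0.678 0.0663 1;0 0 0.0039 0.6368 -0.678 0.0663 1")

```text
time: 2.1
eef_pos: [0.4333, -0.1604, 0.2182]
tcp_rot: [0.984, 0.177, 0.001, 0.001]
contact_force: [1.1, -0.8, 0.1]
opening: 0.999
finger_force: 0.0
```

```bash
python3 - <<'E'
from h import *
st=ctrl.get_state();print(st["time"],st["eef_pos"],st["qpos"]);print(row([.5222,.0663,.2],np.radians(20.4)))
E
```

```text
2.1 [ 0.43326069 -0.16040396  0.21820345] [-5.74797984e-01 -1.66621279e-01  2.11775958e+00  1.01443926e-04
  1.18880679e+00  6.39993511e-01]
(array([ 0.1, -0.1, -0. ]), array([ 162.4, -181.5,   18.1]))
```

To row units: -181.5 mm is -0.2269, 162.4 mm is 0.203.

Request:
send_rows(rows="0 0 0 0.203 -0.2269 0.0225 1;0 0 0 0.203 -0.2269 0.0225 1;0 0 0 0.203 -0.2269 0.0225 1;0 0 0 0.203 -0.2269 0.0225 1;0 0 0 0.203 -0.2269 0.0225 1;0 0 0 0.203 -0.2269 0.0225 1")

```text
time: 2.85
eef_pos: [0.5215, 0.0644, 0.1998]
tcp_rot: [0.984, 0.178, -0.0, 0.0]
contact_force: [-0.4, -0.5, -0.0]
opening: 1.0
finger_force: 0.0
```

```bash
python3 - <<'E'
from h import *
st=ctrl.get_state();print(st["time"],st["eef_pos"],st["qpos"]);print(row([.5222,.0663,.1005],np.radians(20.4)))
a=[]
for n in("side","top"):
    c=ctrl.read_camera(n)["color"][:,:,::-1]
    c=c[100:280,215:395] if n=="side" else c[120:300,230:410]
    a.append(cv2.resize(c,(400,400) if 0 else None,fx=2.2,fy=2.2,interpolation=cv2.INTER_CUBIC))
cv2.imwrite("pics/both.png",np.hstack(a))
E
```

```text
2.85 [0.52148275 0.06444068 0.19975236] [-7.00692926e-02  7.65024287e-03  1.99090326e+00 -5.19271583e-04
  1.14334218e+00  1.14384534e+00]
(array([0. , 0. , 0.1]), array([ 1.4, -1.5, 99.3]))
```

View pics/both.png

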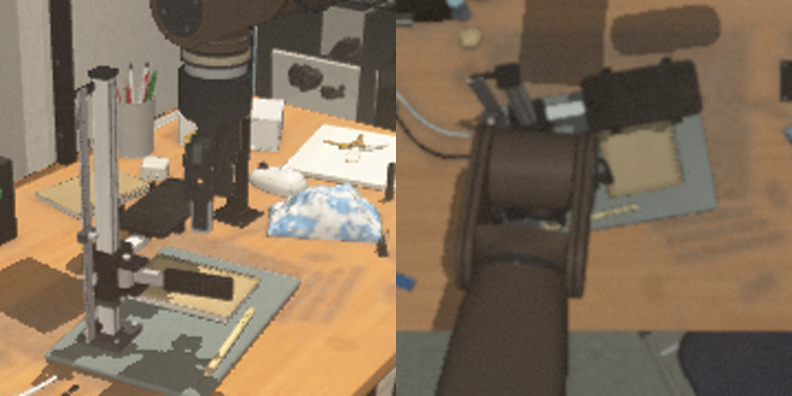

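The gripper hovers above the lever grip (lever around crop (200,285), finger around (200,215)). Descending, then closing gently.

To row units: 99 mm is 0.1238, 90 mm is 0.1125.

Request:
send_rows(rows="0 0 0 0 -0.0013 0.05 1;0 0 0 0 -0.0013 0.0875 1;0 0 0 0 -0.0013 0.1125 1;0 0 0 0 -0.0013 0.1238 1;0 0 0 0 -0.0013 0.1238 1")

```text
time: 3.58
eef_pos: [0.5211, 0.0646, 0.1007]
tcp_rot: [0.984, 0.176, -0.0, -0.0]
contact_force: [-0.2, 0.4, 0.2]
opening: 1.001
finger_force: 0.0
```

Request:
send_rows(rows="0 0 0 0 0 0 -1;0 0 0 0 0 0 -1;0 0 0 0 0 0 -1;0 0 0 0 0 0 -1;0 0 0 0 0 0 -1;0 0 0 0 0 0 -1", grip_force=50)

```text
time: 4.32
eef_pos: [0.5214, 0.0654, 0.1011]
tcp_rot: [0.984, 0.177, 0.0, 0.0]
contact_force: [-0.7, -1.3, 1.8]
opening: 0.145
finger_force: 50.4
```

```bash
python3 - <<'E'
from h import *
st=ctrl.get_state();print({k:np.round(st[k],3) for k in("time","eef_pos","contact_force","wrist_torque","opening","finger_force")})
E
```

```text
{'time': np.float64(4.325), 'eef_pos': array([0.521, 0.065, 0.101]), 'contact_force': array([-0.687, -1.271,  1.808]), 'wrist_torque': array([-0.074,  0.057, -0.07 ]), 'opening': np.float64(0.145), 'finger_force': np.float64(50.358)}
```

Request:
send_rows(rows="0 0 0 0 0 0 -1;0 0 0 0 0 -0.005 -1;0 0 0 0 0 -0.0138 -1;0 0 0 0 0 -0.0238 -1;0 0 0 0 0 -0.0338 -1;0 0 0 0 0 -0.0438 -1;0 0 0 0 0 -0.05 -1;0 0 0 0 0 -0.05 -1", grip_force=90)

```text
time: 5.32
eef_pos: [0.5214, 0.0655, 0.1413]
tcp_rot: [0.984, 0.177, 0.0, 0.0]
contact_force: [3.1, -1.0, -4.7]
opening: 0.142
finger_force: 88.1
```

```bash
python3 - <<'E'
from h import *
np.set_printoptions(precision=4,suppress=True)
st=ctrl.get_state();print({k:np.round(st[k],3) for k in("time","eef_pos","contact_force","wrist_torque","opening","finger_force")})
c=ctrl.read_camera("side")
for t in("carriage_index","marker","lever_grip"):
    for r in ctrl.look_for(c,t)[:2]: print(t,round(r["p"],2),P(c,r["position"])[:3],proj(c,P(c,r["position"])[:3]))
cv2.imwrite("pics/s2.png",cv2.resize(c["color"][:,:,::-1][165:245,225:325],None,fx=7,fy=7,interpolation=cv2.INTER_CUBIC))
E
```

```text
{'time': np.float64(5.325), 'eef_pos': array([0.521, 0.065, 0.141]), 'contact_force': array([ 3.065, -1.046, -4.739]), 'wrist_torque': array([-0.033, -0.503, -0.109]), 'opening': np.float64(0.142), 'finger_force': np.float64(88.118)}
carriage_index 0.92 [0.6072 0.0976 0.146 ] [274.4376 208.2516]
marker 0.53 [0.6267 0.1519 0.1625] [253.3608 208.1163]
lever_grip 0.74 [0.5575 0.0835 0.1443] [294.2627 212.4713]
lever_grip 0.57 [ 0.6141 -0.0262  0.0199] [301.6119 231.968 ]
```

View pics/s2.png

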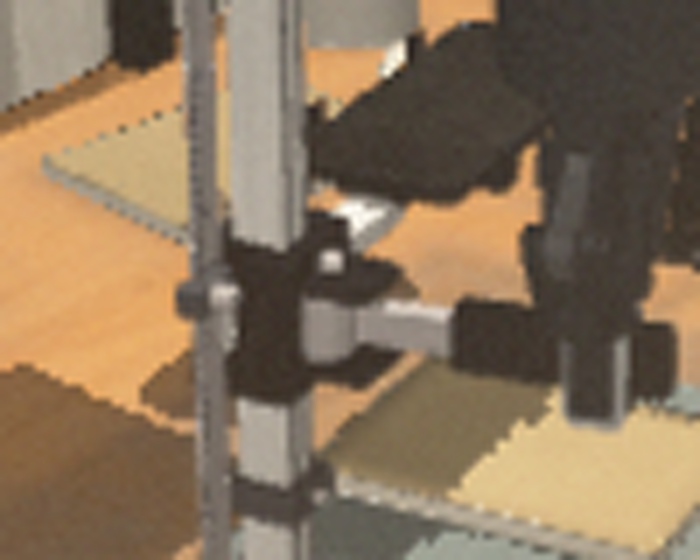

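Side crop: rider dark part at (195,298), bright screw at (225,298); carriage block front spans rows ~245-395; a pale index sits just beneath the screw at (228,330). The carriage came up with the gripper. I need a subpixel reading.

```bash
python3 - <<'E'
from fit import *
p=np.load("p.npy")
g0=cv2.cvtColor(cv2.imread("pics/side0.png"),cv2.COLOR_BGR2GRAY); c=s
g1=cv2.cvtColor(c["color"],cv2.COLOR_RGB2GRAY)
cv2.imwrite("pics/side2.png",c["color"][:,:,::-1])
np.set_printoptions(linewidth=200)
print("cols 248..272");
for g,(a,b) in((g0,(200,230)),(g1,(196,228))):
    for v in range(a,b): print(v,*["%3d"%x for x in g[v,248:273]])
    print()
h=p[3]+.04
for n,l in(("nose@.163",(.05,.112,.163)),("rule c@.163",(.05,.121,.163)),("block +y-x top",(.026,.109,h+.028)),("block bottom",(.026,.109,h-.028)),("block +y+x top",(.074,.109,h+.028)),("block +y+x bot",(.074,.109,h-.028)),
 ("rule -x+y",(.05,.130,.163)),("rule front",(.046,.121,.163)),("index .5,.112",(.05,.112,h)),("column -x+y corner",(.04,.095,.163))): print(n,proj(c,W(p,l)))
E
```

```text
cols 248..272
200 176 172 166 168 172 100 111 118 133 174 169 175 172 173 177 175 172 146  97 141 106  70  63  63  65
201 178 175 173 172 154  93 115 111 135 175 167 177 174 175 175 174 173 146 116 148 106  72  59  58  64
202 176 176 174 173 158 101 106  93 122 173 166 177 173 174 175 175 171 150 118 149 105  72  60  62  64
203 176 174 175 173 155  89  92 101 101 103 142 176 174 172 178 173 174 155 113 148 105  75  60  57  55
204 178 175 173 170 123  92 104 104 101  82 124 173 172 173 178 176 169 152 117 148 108  97  78  69  61
205 175 175 138 117 101 101 102 126 142 120 144 168 173 173 176 176 170 155 115 149 111 114 101 106 102
206 178 174 106  91  97  99  95 167 204 203 184 152 174 174 175 172 171 158 116 144  95 114 102 102 103
207 181 172  80  75  78  72  88 162 174 174 130 135 174 175 177 175 172 157 114 147 106 114 101 102 101
208 179 171  97  77  76  75  82 130 141 146 127 158 172 174 174 175 176 159 113 145 107 110 102 108 133
209 177 173 103  80  80  76  74 102 116 136 136 174 176 173 175 173 171 161 111 146 107  90  69  97 211
210 182 181 153 116 107  81  92 113 113 102 10
[... 4997 characters left out ...]
3 174 171 169 172 170 167 109 119 121 133 160 164 162
225 153 157 166 166 163 158 102 113 111 103 111 154 169 168 170 172 169 171 114 121 120 130 162 162 161
226  96 106 158 157 153 151 101 110 115 131 156 167 171 170 168 169 169 167 113 121 122 129 164 165 155
227  97  94  94  96 100 148  93 111 113 127 158 163 171 171 169 170 167 169 115 118 121 133 162 159 135

nose@.163 [257.8482 204.1374]
rule c@.163 [255.8971 205.6519]
block +y-x top [267.1741 204.0567]
block bottom [267.6362 224.6607]
block +y+x top [249.8388 199.9157]
block +y+x bot [250.6477 220.303 ]
rule -x+y [253.9213 207.1854]
rule front [257.3499 206.0043]
index .5,.112 [258.1249 212.8387]
column -x+y corner [265.0591 202.1814]
```

To row units: -21.5 mm is -0.0269, -18 mm is -0.0225.

Request:
send_rows(rows="0 0 0 0 0 -0.0063 -1;0 0 0 0 0 -0.015 -1;0 0 0 0 0 -0.0225 -1;0 0 0 0 0 -0.0269 -1;0 0 0 0 0 -0.0269 -1;0 0 0 0 0 -0.0269 -1")

```text
time: 6.38
eef_pos: [0.5214, 0.0655, 0.1622]
tcp_rot: [0.984, 0.177, 0.0, -0.0]
contact_force: [4.7, -0.2, -4.5]
opening: 0.138
finger_force: 88.0
```

```bash
python3 - <<'E'
from fit import *
p=np.load("p.npy")
st=ctrl.get_state();print({k:np.round(st[k],4) for k in("time","eef_pos","contact_force","wrist_torque")})
c=s;cv2.imwrite("pics/side3.png",c["color"][:,:,::-1])
g=cv2.cvtColor(c["color"],cv2.COLOR_RGB2GRAY)
for v in range(188,222): print(v,*["%3d"%x for x in g[v,248:273]])
g=[cv2.resize(cv2.imread(f"pics/side{i}.png")[180:235,240:280],None,fx=6.5,fy=9,interpolation=cv2.INTER_NEAREST) for i in(0,2,3)]
cv2.imwrite("pics/cmp.png",np.hstack(g))
E
```

```text
{'time': np.float64(6.475), 'eef_pos': array([0.5214, 0.0655, 0.1622]), 'contact_force': array([ 5.636 ,  0.242 , -4.1126]), 'wrist_torque': array([ 0.0242, -0.6845, -0.1665])}
188 177 181 177 173 101 107 110 126 163 109 174 173 170 171 174 174 173 125 129 149 125  55  59  57  59
189 177 176 177 173 114 117 110 108  69  80 176 175 169 171 173 171 167 127 114 147 118  57  60  57  56
190 176 174 175 172 100 103 113 109  75  77 168 171 168 172 174 174 169 144 111 138  73  56  59  60  52
191 173 176 175 172 123 112 114 111  75  53  81 137 160 163 166 169 164 143 104  89  61  62  58  54  51
192 176 175 178 169 112  93 112 112  72  52  51  55  54  72  83 128 128 134  77  57  58  58  56  68  77
193 176 176 179 172 126 112 111 111  72  51  52  54  48  52  58  57  58  52  55  60  54  51  83 140 167
194 177 177 176 170 119  89 109 111  76  52  53  55  55  58  56  56  57  60  55  54  51  61 127 197 202
195 174 173 174 173 131  99  93 110  77  48  53  54  55  54  56  57  56  60  53  52  52  59  86 136 136
196 159 165 171 159 122 100 110 113  99  50  57  54  56  55  52  51  55  52  54  52  51  55
[... 1912 characters left out ...]
 114 112 111 104 111 169 173 165 142 136  92  95  85 137 104 110  90  92  95
216 179 174 108 107 115 122 114 110 108 103 108 177 172 168 172 173 168 170 105 136 104 114  90  90  94
217 109 107 106 103 104 115 112 113 111 103 110 178 173 169 174 171 172 168 105 138 101 108  93  95 104
218 106 103 105 103  88 124 114 113 110  94 111 171 173 169 174 171 169 170 107 135 104  94 102 112 158
219 105 107 105 100  90 113 111 114 110 102 106 172 174 168 171 168 169 166 105 135 116 102 156 159 154
220 107 105 103 103 102 115 102 111 109 101 108 172 173 169 173 171 170 167 105 118 115 109 156 154 158
221 100 103 103  98 102 115 112 115 112 100 107 172 172 169 171 172 171 170 107 120 122 131 153 155 156
```

View pics/cmp.png

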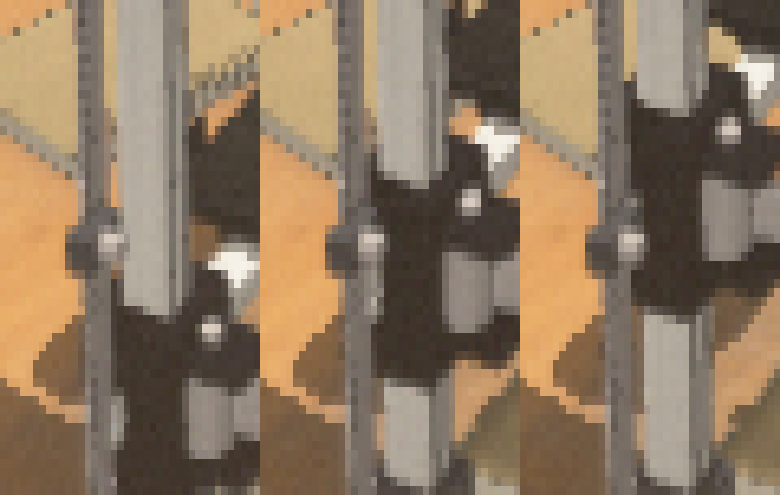

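Right panel: the index is now just behind the rider's nose (panel (630,205)), with the rider screw at (632,243). Numbers say the index is about 0.7 mm high, so I'll trim down slightly and pause.

To row units: 0.7 mm is 0.0009.

Request:
send_rows(rows="0 0 0 0 0 0.0009 -1;0 0 0 0 0 0.0009 -1;0 0 0 0 0 0.0009 -1;0 0 0 0 0 0.0009 -1;0 0 0 0 0 0.0009 -1;0 0 0 0 0 0.0009 -1;0 0 0 0 0 0.0009 -1;0 0 0 0 0 0.0009 -1")

```text
time: 7.48
eef_pos: [0.5214, 0.0655, 0.1614]
tcp_rot: [0.984, 0.177, 0.0, -0.0]
contact_force: [5.6, 0.1, -5.2]
opening: 0.143
finger_force: 88.0
```

```bash
cat > arc.py <<'E'
from h import *
import sys
np.set_printoptions(suppress=True)
# pivot from fit; swing lever by given degrees from now, rigid rotation of the tool about the pin (clockwise from above)
p=np.load("p.npy");pv=np.array([.6122,.0998])
st=ctrl.get_state();q=st["eef_pos"];r=R.from_quat(st["tcp_rot"]);x=r.apply([1,0,0]);yaw=np.arctan2(x[1],x[0])
d=q[:2]-pv;print("t",st["time"],"pos",q.round(4),"radius",np.hypot(*d),"lever",np.degrees(np.arctan2(-d[1],-d[0])),"yaw",np.degrees(yaw),"swung",29.85-np.degrees(np.arctan2(-d[1],-d[0])),"force",st["contact_force"].round(1),"q",st["qpos"].round(2))
for a in map(float,sys.argv[1:]):
    b=-np.radians(a);c,s_=np.cos(b),np.sin(b);n=pv+[c*d[0]-s_*d[1],s_*d[0]+c*d[1]]
    print(a,*row([n[0],n[1],q[2]],yaw+b))
E
python3 arc.py 4 8 12 16 20 24 28 30 32 36 40 44 48 52 56 60 64 68 70 71
```

```text
t 7.475 pos [0.5214 0.0655 0.1614] radius 0.09710603205493555 lever 20.701178221545945 yaw 20.412852660496704 swung 9.148821778454057 force [ 5.6  0.1 -5.2] q [-0.07  0.05  2.02  0.    1.07  1.15]
4.0 [-0. -0.  4.] [ 0.2 -6.8  0. ]
8.0 [-0. -0.  8.] [  0.9 -13.5   0. ]
12.0 [-0. -0. 12.] [  2.  -20.2   0. ]
16.0 [-0. -0. 16.] [  3.6 -26.8   0. ]
20.0 [-0. -0. 20.] [  5.7 -33.2   0. ]
24.0 [-0. -0. 24.] [  8.2 -39.5   0. ]
28.0 [-0. -0. 28.] [ 11.1 -45.6   0. ]
30.0 [-0. -0. 30.] [ 12.8 -48.6   0. ]
32.0 [-0. -0. 32.] [ 14.5 -51.5   0. ]
36.0 [-0. -0. 36.] [ 18.3 -57.2   0. ]
40.0 [-0. -0. 40.] [ 22.4 -62.5   0. ]
44.0 [-0. -0. 44.] [ 26.9 -67.6   0. ]
48.0 [-0. -0. 48.] [ 31.8 -72.3   0. ]
52.0 [-0. -0. 52.] [ 36.9 -76.7   0. ]
56.0 [-0. -0. 56.] [ 42.4 -80.7   0. ]
60.0 [-0. -0. 60.] [ 48.1 -84.3   0. ]
64.0 [-0. -0. 64.] [ 54.1 -87.6   0. ]
68.0 [-0. -0. 68.] [ 60.3 -90.3   0. ]
70.0 [-0. -0. 70.] [ 63.4 -91.6   0. ]
71.0 [-0. -0. 71.] [ 65.  -92.1   0. ]
```

To row units: -39.5 mm is -0.0494, -36.4 mm is -0.0455, 24 degrees is 0.0667.

Request:
send_rows(rows="0 0 0.0056 0.0001 -0.0043 0 -1;0 0 0.0167 0.0006 -0.0126 0 -1;0 0 0.0278 0.0018 -0.0211 0 -1;0 0 0.0389 0.0035 -0.0294 0 -1;0 0 0.05 0.0058 -0.0375 0 -1;0 0 0.0611 0.0086 -0.0455 0 -1;0 0 0.0667 0.0103 -0.0494 0 -1;0 0 0.0667 0.0103 -0.0494 0 -1")

```text
time: 8.48
eef_pos: [0.5155, 0.1054, 0.1615]
tcp_rot: [1.0, -0.031, 0.001, 0.0]
contact_force: [6.1, 0.0, -3.6]
opening: 0.142
finger_force: 87.9
```

```bash
python3 arc.py 4 8 12 16 20 24 28 32 36 40 44 48
```

```text
t 8.475 pos [0.5155 0.1054 0.1615] radius 0.09682389887261242 lever -3.3207252444849424 yaw -3.530492774111003 swung 33.17072524448494 force [ 6.1  0.  -3.6] q [ 0.01  0.06  2.02 -0.    1.07  1.64]
4.0 [ 0.  -0.1  4. ] [ 0.2 -6.8 -0. ]
8.0 [ 0.  -0.1  8. ] [  0.9 -13.5  -0. ]
12.0 [ 0.  -0.1 12. ] [  2.  -20.1  -0. ]
16.0 [ 0.  -0.1 16. ] [  3.7 -26.7  -0. ]
20.0 [ 0.  -0.1 20. ] [  5.7 -33.1  -0. ]
24.0 [ 0.  -0.1 24. ] [  8.2 -39.4  -0. ]
28.0 [ 0.  -0.1 28. ] [ 11.2 -45.5  -0. ]
32.0 [ 0.  -0.1 32. ] [ 14.5 -51.4  -0. ]
36.0 [-0.  -0.1 36. ] [ 18.3 -57.   -0. ]
40.0 [-0.  -0.1 40. ] [ 22.4 -62.3   0. ]
44.0 [-0.  -0.1 44. ] [ 26.9 -67.4   0. ]
48.0 [-0.  -0.1 48. ] [ 31.8 -72.1   0. ]
```

```bash
cat > chk.py <<'E'
from h import *
c=ctrl.read_camera("side");g=cv2.cvtColor(c["color"],cv2.COLOR_RGB2GRAY)
def edge(g,a,b,u,lo,hi): # coverage-based edge row
    k=g[a:b,u].astype(float); return np.clip((k-lo)/(hi-lo),0,1).sum()
for n,im in(("prev",cv2.cvtColor(cv2.imread("pics/side3.png"),cv2.COLOR_BGR2GRAY)),("now",g)):
    print(n,"bottom",[round(222-edge(im,208,222,u,54,171),2) for u in(259,260,261,262,263)],"top",[round(185+edge(im,185,198,u,54,171),2) for u in(259,260,261,262,263)])
E
python3 chk.py
```

```text
prev bottom [np.float64(214.3), np.float64(214.66), np.float64(214.91), np.float64(215.0), np.float64(215.21)] top [np.float64(191.73), np.float64(191.87), np.float64(192.11), np.float64(192.28), np.float64(192.68)]
now bottom [np.float64(214.65), np.float64(214.76), np.float64(215.32), np.float64(215.43), np.float64(215.5)] top [np.float64(191.97), np.float64(192.01), np.float64(192.23), np.float64(192.74), np.float64(192.74)]
```

Level is as intended (0.75 mm lower). On with the swing.

To row units: -45.5 mm is -0.0569, -39.4 mm is -0.0493, 28 degrees is 0.0778.

Request:
send_rows(rows="0 0 0.0111 0.0003 -0.0085 0 -1;0 0 0.0222 0.0011 -0.0169 0 -1;0 0 0.0333 0.0025 -0.0251 0 -1;0 0 0.0444 0.0046 -0.0334 0 -1;0 0 0.0556 0.0071 -0.0414 0 -1;0 0 0.0667 0.0103 -0.0493 0 -1;0 0 0.0778 0.014 -0.0569 0 -1;0 0 0.0778 0.014 -0.0569 0 -1", grip_force=100)

```text
time: 9.52
eef_pos: [0.5296, 0.1502, 0.1614]
tcp_rot: [0.962, -0.272, 0.0, 0.0]
contact_force: [5.8, -0.5, -5.4]
opening: 0.14
finger_force: 98.0
```

```bash
python3 arc.py 4 8 12 16 18 20; python3 chk.py
```

```text
t 9.525 pos [0.5296 0.1502 0.1614] radius 0.09676001307494715 lever -31.360895246666935 yaw -31.51158583320505 swung 61.21089524666694 force [ 5.8 -0.5 -5.4] q [ 0.09  0.11  1.96 -0.    1.07  2.21]
4.0 [ 0. -0.  4.] [ 0.2 -6.8 -0. ]
8.0 [ 0. -0.  8.] [  0.9 -13.5  -0. ]
12.0 [ 0. -0. 12.] [  2.1 -20.1  -0. ]
16.0 [ 0. -0. 16.] [  3.7 -26.7  -0. ]
18.0 [ 0. -0. 18.] [  4.7 -29.9  -0. ]
20.0 [ 0. -0. 20.] [  5.7 -33.1  -0. ]
prev bottom [np.float64(214.3), np.float64(214.66), np.float64(214.91), np.float64(215.0), np.float64(215.21)] top [np.float64(191.73), np.float64(191.87), np.float64(192.11), np.float64(192.28), np.float64(192.68)]
now bottom [np.float64(214.66), np.float64(214.84), np.float64(215.32), np.float64(215.46), np.float64(215.5)] top [np.float64(192.41), np.float64(192.46), np.float64(192.46), np.float64(193.08), np.float64(193.03)]
```

To row units: -29.9 mm is -0.0374, 4.7 mm is 0.0059, 18 degrees is 0.05.

Request:
send_rows(rows="0 0 0.0111 0.0003 -0.0085 0 -1;0 0 0.0222 0.0011 -0.0169 0 -1;0 0 0.0333 0.0026 -0.0251 0 -1;0 0 0.0417 0.0041 -0.0314 0 -1;0 0 0.0472 0.0053 -0.0354 0 -1;0 0 0.05 0.0059 -0.0374 0 -1;0 0 0.05 0.0059 -0.0374 0 -1")

```text
time: 10.45
eef_pos: [0.5488, 0.1731, 0.1613]
tcp_rot: [0.908, -0.418, 0.0, 0.0]
contact_force: [5.2, 1.4, -5.8]
opening: 0.14
finger_force: 98.0
```

```bash
python3 arc.py 1 2 3; python3 chk.py
```

```text
t 10.45 pos [0.5488 0.1731 0.1613] radius 0.09690136329142744 lever -49.12376778257489 yaw -49.465465755733455 swung 78.9737677825749 force [ 5.2  1.4 -5.8] q [ 0.13  0.16  1.9  -0.    1.08  2.56]
1.0 [ 0. -0.  1.] [ 0.  -1.7 -0. ]
2.0 [ 0. -0.  2.] [ 0.  -3.4 -0. ]
3.0 [ 0. -0.  3.] [ 0.1 -5.1 -0. ]
prev bottom [np.float64(214.3), np.float64(214.66), np.float64(214.91), np.float64(215.0), np.float64(215.21)] top [np.float64(191.73), np.float64(191.87), np.float64(192.11), np.float64(192.28), np.float64(192.68)]
now bottom [np.float64(216.2), np.float64(216.22), np.float64(216.17), np.float64(216.45), np.float64(216.57)] top [np.float64(185.25), np.float64(185.2), np.float64(185.25), np.float64(185.25), np.float64(185.18)]
```

To row units: -4.2 mm is -0.0053, -3.4 mm is -0.0043, 2.5 degrees is 0.0069.

Request:
send_rows(rows="0 0 0.0028 0 -0.0021 0 -1;0 0 0.0056 0 -0.0043 0 -1;0 0 0.0069 0 -0.0053 0 -1;0 0 0.0069 0 -0.0053 0 -1")

```text
time: 11.0
eef_pos: [0.551, 0.1749, 0.1612]
tcp_rot: [0.899, -0.438, -0.001, 0.002]
contact_force: [-2.0, -5.1, -2.7]
opening: 0.138
finger_force: 99.9
```

```bash
python3 arc.py; python3 - <<'E'
from h import *
a=[]
for n in("side","top"):
    c=ctrl.read_camera(n)["color"][:,:,::-1]
    c=c[150:240,225:315] if n=="side" else c[120:210,250:340]
    a.append(cv2.resize(c,None,fx=4.4,fy=6,interpolation=cv2.INTER_CUBIC))
cv2.imwrite("pics/fin.png",np.hstack(a))
E
```

```text
t 11.0 pos [0.551  0.1749 0.1612] radius 0.0969039097891373 lever -50.84224803974925 yaw -51.933936900591526 swung 80.69224803974924 force [-2.  -5.1 -2.7] q [ 0.13  0.17  1.89 -0.    1.08  2.61]
```

View pics/fin.png

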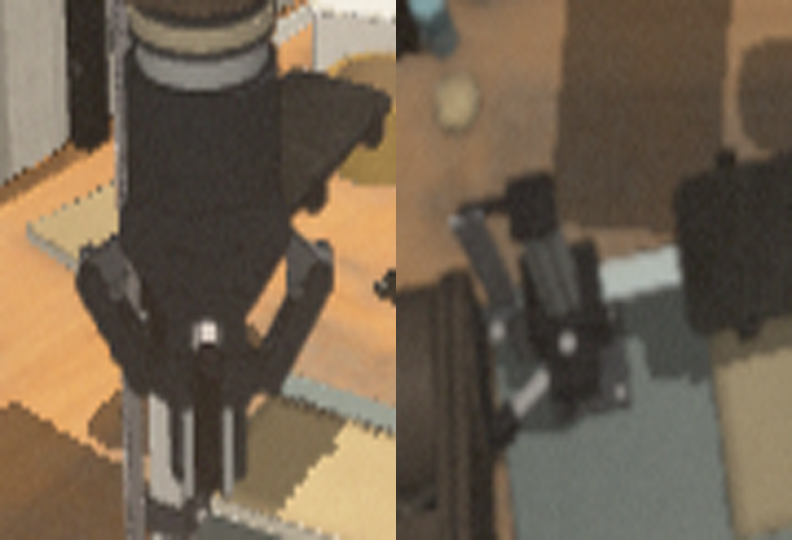

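The side view shows the gripper pinching the lever, end-on at (205,430). The top view shows the lever swung to the +y side at (525,400). The force has reversed, so it is against the stop, and the height is unchanged. I'll let it settle, then hand in.

Request:
send_rows(rows="0 0 0 0 0 0 -1;0 0 0 0 0 0 -1;0 0 0 0 0 0 -1;0 0 0 0 0 0 -1")

```text
time: 11.6
eef_pos: [0.551, 0.175, 0.1612]
tcp_rot: [0.899, -0.438, -0.001, 0.002]
contact_force: [-1.5, -5.1, -2.8]
opening: 0.14
finger_force: 100.1
```

```bash
python3 arc.py; python3 -c "
from plant import ctrl
print(ctrl.sign_off())"
```

```text
t 11.6 pos [0.551  0.175  0.1612] radius 0.0969172302087008 lever -50.87163213876608 yaw -51.97862254230052 swung 80.72163213876608 force [-1.5 -5.1 -2.8] q [ 0.13  0.17  1.89 -0.    1.08  2.61]
the job is handed in; nothing more can be done
None
```

The job is handed in at 11.6 s: I raised the carriage to the rider's nose, level to about 1–2 mm by my camera estimate, and paused there; I then swung the lever shut to its stop, with the grip height steady within 0.3 mm and the gripper still holding it (the arm hid the index after the swing, so I did not re-check the level in the image).

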